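Clear the sawn offcut from the slotted sawing jig

TASK

Push the jig's sprung stop back and swing its handle into the notch so that it stays back by itself. Then take the slot scraper from the steel block and with it, not with your fingers, drive the brass offcut along the slot and out of the open end, so that it lies flat in the scrap tray, and lay the scraper back on the steel block; leave the jar and the pots where they stand.

Things in the scene. Friction and masses are not known exactly. Their poses are not given: they have to be found in the camera images.
- jig: Fixed saw jig, aluminium and steel, 180x92 mm, top 27 mm high. Origin: centre of underside; x runs along its T-slot. Slot floor z 12 mm; undercut 30 mm wide, z 12-22; mouth between the lips 18 mm wide, z 22-27. Slot closed at x -80, open at x +90 mm. The stop's housing stands on the +y side at x 44-90, y 40-95 mm, its flat cover 41 mm high.
- stop_bolt (a joint): Travel of the 8 mm stop bolt towards jig +y, m. 0: sprung home, the bolt lies across the slot at jig x 62 mm and bars it. Handle can enter the side notch at 0.0255 or more (limit 0.028); seated in the notch it rests at about 0.023 and the slot is free. Spring: 5 N at home, 10 N at 0.025; let go outside the notch it snaps home.
- stop_handle (a joint): Swing of the stop's handle about the bolt, rad; 0 upright, growing as its top leans to jig +x. The L-shaped opening of the cover holds it upright until the bolt is back by 0.0255 m; then it swings to about 0.55-0.65, and on easing off the bolt springs 2 mm forward behind the notch's nose and holds. Pivot at jig x 62, z 17 mm.
- thumb_corner (a point): Inner corner of the handle's thumb piece, an upright dark steel angle: two plates 4 mm thick and 30 mm tall meeting here at mid height. One plate runs 25 mm from the corner to jig -x (push it to +y), the other 23 mm to jig -y (push it to +x). At home it stands at jig x 64, y 50, z 69 mm; plates reach z 54 to 84 mm. Moves with the handle; axes as the jig's when upright.
- slot_open_end (a point): Middle of the slot's floor at its open end (jig x 90, y 0, z 12 mm).
- slot_closed_end (a point): Middle of the slot's floor at its closed end (jig x -80, y 0, z 12 mm).
- offcut: Loose piece of flat brass bar, 60 mm long (x, along the slot), 26 wide, 8 thick, about 0.1 kg, origin at its centre. It lies on the slot's floor under the lips, somewhere near the middle of the jig, and cannot be lifted out.
- scraper: Slot scraper. Wooden handle 80 long (x) x 18 wide x 26 mm tall; origin: centre of the handle's underside, z up. A steel shank leads to +x, ending in a steel tongue that points down: 12 mm wide, 5 thick, at x 68 mm, reaching 15 mm below the handle's underside. 0.12 kg. Starts lying level on the steel block, handle across it, tongue beside it.
- scraper_tip (a point): Bottom of the scraper's tongue, in its middle (scraper x 68, y 0, z -15 mm).
- bench_block: Loose square steel bench block 64x64x16 mm, 0.5 kg, the scraper's resting place. Origin: centre of underside, z up.
- scrap_tray: Fixed low steel tray 108 (x) x 100 (y) mm, floor 1.6 mm thick, rims 11 mm high on three sides; the side without rim lies against the jig's open end. Origin: centre of underside; x points away from the jig. A hand torch, 0.17 m tall, stands on the bench to its right.
- jar_1: Clear screw-lid jar, 70 mm across, 86 mm tall, beside the jig on the handle's side. Origin: centre of underside. Not to be disturbed.
- wax_pot: Low pot with cream lid, 59 mm across, 40 tall, beside the jig on the other side. Origin: centre of underside. Not to be disturbed.
- flux_pot: Small pot with black lid, 51 mm across, 46 tall, near the bench's front edge. Origin: centre of underside. Not to be disturbed.
- third_hand_2: Fixed helping-hand stand on the soldering board left of the jig, 0.19 m tall with its tilted arm, all within 0.08 m of this origin seen from above. An obstacle between the jig and the left part of the bench: pass over it or go round along the bench's front edge.
- hearth_tin_2: Fixed tin standing upright at the back of the soldering board, 72x256 mm, its top 0.22 m above the bench. Origin: centre of its underside. An obstacle.

How it is judged:
On the way, in this order (a step that is already met when the one before it is completed fails the run):
1. The stop is parked in its notch and stays there with nothing touching it (value of joint stop_bolt above 0.0205 m and value of joint stop_handle above 0.2 rad and contact force between the fingers and anything else below 0.5 N), for 0.3 s.
2. The scraper's tongue is down in the slot, the stop still parked (z of scraper_tip in the frame of jig below 0.022 m and y of scraper_tip in the frame of jig between -0.012 and 0.012 m and x of scraper_tip in the frame of jig between -0.085 and 0.09 m and value of joint stop_handle above 0.2 rad), for 0.1 s.
3. The offcut lies flat in the scrap tray (x of offcut in the frame of scrap_tray between -0.056 and 0.056 m and y of offcut in the frame of scrap_tray between -0.05 and 0.05 m and z of offcut in the frame of scrap_tray below 0.0085 m), for 0.2 s.
At the end, for the whole second after the job is handed in: Stop parked in its notch (bolt back by more than 20.5 mm, handle swung by more than 0.2 rad); offcut flat on the tray floor, its centre between the rims; scraper level (within 0.2 rad) on the steel block, its origin within 40 mm of the block's middle seen from above; offcut and scraper at rest (all of step 3 and value of joint stop_bolt above 0.0205 m and value of joint stop_handle above 0.2 rad and horizontal distance between scraper and bench_block below 0.04 m and height (world z) of scraper between 0.012 and 0.02 m and angle between scraper's own z axis and vertical below 0.2 rad and linear speed of each of scraper, offcut below 0.01 m/s); the robot touches nothing.
It fails at once if The fingers push the offcut (contact force between the fingers and offcut above 1 N).
It fails at once if The jar is shoved or tipped (distance of jar_1 from where it was at the start of the episode above 0.025 m or angle between jar_1's own z axis and vertical above 0.3 rad).
It fails at once if A pot is shoved or tipped (distance of any of wax_pot, flux_pot from where it was at the start of the episode above 0.025 m or angle between any of wax_pot, flux_pot's own z axis and vertical above 0.3 rad).
It also fails if it takes over 72 s, if anything falls off the work surface, if the arm or the gripper's body presses on something with over 40 N, if the wrist force passes 120 N, or if a joint passes its speed limit or range.

ROBOT

A 6-joint arm with a two-finger parallel gripper is mounted at the origin on a cart in front of the work surface, level with it; the furniture and walls round the work are solid. World frame = base frame: x ahead of the robot, y to its left, z up, the work surface at z = 0. Lengths are in m, angles in rad, forces in N, time in s.
With the tool pointing down it reaches from about 0.35 to 0.875 m from the base axis. Payload 15.5 kg.
Tool frame: the origin (TCP) lies at the very end of the fingers, on their centre line; the grasp point (between the pads) lies 19 mm behind it (env.hold_point_z is the distance from the TCP to the grasp point, in m); x points along the fingers, z is the direction in which the jaws open and shut, and the axes are right-handed (so a half turn about x gives the same grasp; the last joint's range is limited). The gripper opens to 85 mm and grips with 20 to 120 N. Pads are 22 mm wide; open, the fingers measure 114 mm over their backs; the gripper's body (76 mm by 85 mm) begins 54 mm behind the grasp point. The pads swing forward as they close: fully open they stand 13 mm farther back than shut.
Start: joints at [1.03, 0.494, 1.345, -0, 1.302, -0.096], TCP at [0.269, 0.564, 0.231] pointing down, gripper open.
Joint ranges: [-2.91, 2.91], [-0.82, 2.16], [0.22, 2.67], [-1.22, 4.37], [0.12, 2.79], [-3.08, 3.08]. Speed limits (rad/s): [1.89, 1.89, 2.57, 3.01, 3.01, 3.01].

INTERFACE

Orientations are given as a rotation vector (axis times angle).
In Python, from bench import env, grip, solver, telemetry, cams, close_job, finder gives the robot as it stands. Calls block until the motion is done:
- env.goto(position, orientation): joint-space move of the TCP to a pose.
- env.line_to(position, velocity=0.15, rotation=None): straight line of the TCP; rotation=None keeps the orientation; velocity is the mean speed in m/s.
- env.move_joints(angles): joint-space move.
- grip(opening): finger opening in m; the grip force is fixed at half the most; returns when the fingers have stopped.
- env.wait(seconds).
- solver.inverse_kinematics(position, orientation): joint angles nearest the present ones, or None.
- telemetry.sense(): the state.
- cams.read_camera(name): name is "scene" or "top" or "wrist"; returns a dict with "frame" (480x640x3 uint8, blue, green, red), "intrinsics" (3x3 intrinsics, pixels), "world_to_cam" (4x4, takes a point from world to camera coordinates); the wrist camera has in their place "T_tool_cam" (4x4, takes a point from camera to tool coordinates, whose origin is the TCP and whose axes are the tool frame's). Camera axes: x right, y down, z forward; pixel columns grow to the right and rows downward; lengths in m; the calibration is good to about 2 mm. A picture is of the moment at which its call begins: read the wrist's pose just before it. There is no depth.
A pose or a line that the arm cannot do raises env.MotionError and nothing moves.
- close_job(): hands the job in, once; it reports no verdict.
Trained networks look in the newest picture that a camera, given by its name, has taken for a name from the list of things; names that differ only in an ending like _2 or _b are one class to them, and where a whole thing is asked for, a point or a joint stands for the part that bears it (a point fixed in the world has none). Each returns a list of dicts, best first, with "confidence" (0 to 1); they miss things now and then, are a little off and sometimes report something else, mostly with a low value. They report only what shows in the picture. A call takes as long as a camera call.
- finder.boxes_of(camera, target): "bbox" ([left, top, right, bottom] in pixels, round what is visible of it).
- finder.regions_of(camera, target): "region" (480x640 bool, what is visible of it) and "bbox" ([left, top, right, bottom] in pixels, round what is visible of it).
The state is a dict: "clock": time; "joint_pos": joint angles; "qvel": joint speeds; "joint_torque": joint torques, N m; "tcp_pos": TCP position; "eef_rot": TCP orientation; "wrist_force": force on the tool from outside, world axes, zero at the start; "moment": the same for the moment, N m; "gripper_width": finger opening in m.
Only numpy, scipy, OpenCV 4.12 (cv2) and the standard library are available. Lean on these libraries where they do the work, as an engineer would, in place of code of your own. Each camera call takes 0.05 s, during which the arm holds its last target.

## Working session

There is one attempt and no reset: what is moved stays moved. The work goes in short steps, each a Python script; the robot and the scene stay as the last script left them, time stands still between calls to the robot, and variables do not carry over. Pictures are saved under pics/ and viewed, and the job is handed in when it is done.

```bash
ls; mkdir -p pics; python3 - <<'E'
from bench import env, grip, solver, telemetry, cams, close_job, finder
import cv2
s=telemetry.sense(); print(s)
for n in ["scene","top","wrist"]:
    r=cams.read_camera(n); cv2.imwrite(f"pics/{n}0.png",r["frame"]); print(n,r["intrinsics"].tolist(), (r.get("world_to_cam") if n!="wrist" else r["T_tool_cam"]).round(4).tolist())
print(telemetry.sense()["clock"], env.hold_point_z)
E
```

```text
pics
{'clock': 0.0, 'joint_pos': array([ 1.03047533e+00,  4.94214268e-01,  1.34613447e+00, -1.28549092e-05,
        1.30248519e+00, -9.55089013e-02]), 'qvel': array([-0.00084478, -0.00046129,  0.00046842, -0.00092918,  0.00060866,
       -0.00089159]), 'joint_torque': array([ 6.54756786e-04, -8.82162094e+01, -3.83878505e+01, -3.86163310e-05,
        9.98345698e-03, -1.11171996e-04]), 'tcp_pos': array([0.26875109, 0.56387102, 0.23067979]), 'eef_rot': array([-0.87623376,  1.38852444,  0.87529776]), 'wrist_force': array([-0.03195285, -0.26374829, -0.97589689]), 'moment': array([ 0.01728913,  0.04159897, -0.06992159]), 'gripper_width': 0.08494703753435742}
scene [[518.2815893631499, 0.0, 314.9726239424534], [0.0, 518.2815893631499, 239.6565272801269], [0.0, 0.0, 1.0]] [[0.8506, -0.5256, -0.0154, -0.563], [-0.252, -0.3819, -0.8892, 0.1894], [0.4615, 0.7602, -0.4573, 0.786], [0.0, 0.0, 0.0, 1.0]]
top [[512.4876239884674, 0.0, 320.9835555686388], [0.0, 512.4876239884674, 237.52700788786828], [0.0, 0.0, 1.0]] [[-0.0184, -0.9998, -0.0097, -0.0647], [-0.9957, 0.0192, -0.0901, 0.6088], [0.0903, 0.008, -0.9959, 1.2476], [0.0, 0.0, 0.0, 1.0]]
wrist [[338.4054190667011, 0.0, 323.59066492412484], [0.0, 338.4054190667011, 237.564992502128], [0.0, 0.0, 1.0]] [[0.0003, -0.2984, 0.9544, -0.1427], [0.0, -0.9544, -0.2984, 0.0757], [1.0, 0.0001, -0.0002, -0.0009], [0.0, 0.0, 0.0, 1.0]]
0.15 0.0187
```

View pics/top0.png

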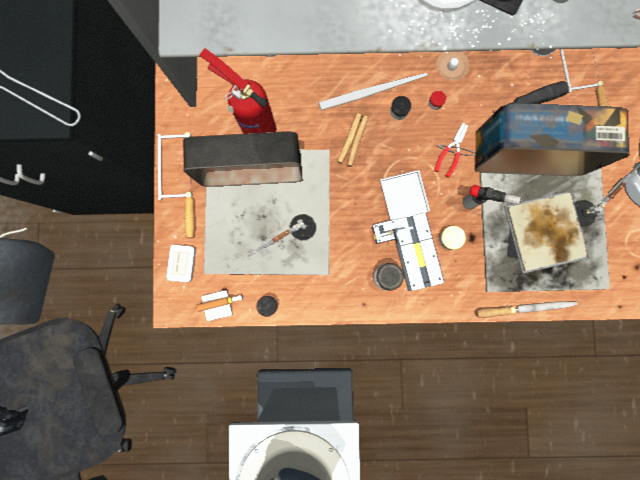

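View pics/scene0.png

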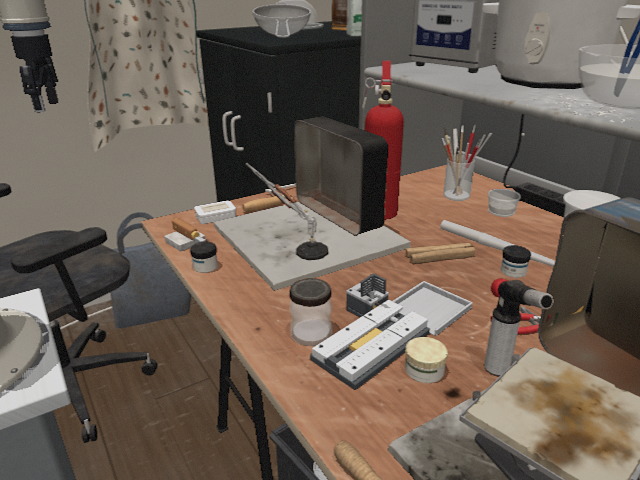

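View pics/wrist0.png

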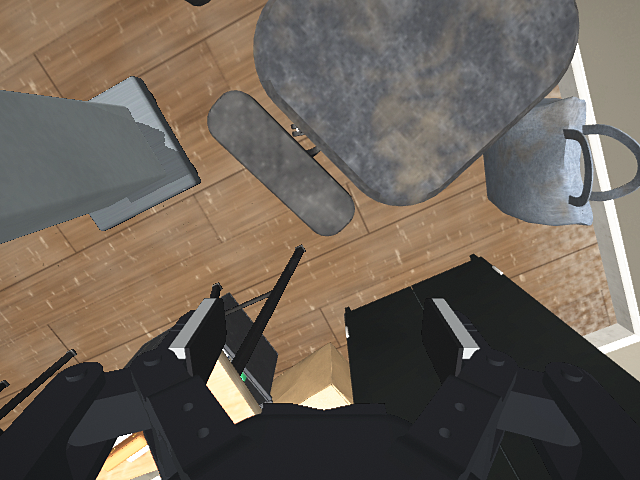

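```bash
cat > h.py <<'E'
from bench import env, grip, solver, telemetry, cams, close_job, finder
import cv2, numpy as np
from scipy.spatial.transform import Rotation as R
def cam(n, save=None):
    s=telemetry.sense(); r=cams.read_camera(n); 
    if n=="wrist":
        T=np.eye(4); T[:3,:3]=R.from_rotvec(s["eef_rot"]).as_matrix(); T[:3,3]=s["tcp_pos"]
        W=np.linalg.inv(T@np.asarray(r["T_tool_cam"]))
    else: W=np.asarray(r["world_to_cam"])
    if save: cv2.imwrite("pics/"+save,r["frame"]); np.savez("pics/"+save[:-4]+".npz",K=r["intrinsics"],W=W)
    return r["frame"],np.asarray(r["intrinsics"]),W
def proj(P,K,W):
    P=np.atleast_2d(P); c=P@W[:3,:3].T+W[:3,3]; p=c@K.T; return p[:,:2]/p[:,2:]
def back(uv,z,K,W):
    uv=np.atleast_2d(uv); d=np.c_[uv,np.ones(len(uv))]@np.linalg.inv(K).T@W[:3,:3]
    o=-W[:3,:3].T@W[:3,3]; t=(z-o[2])/d[:,2]; return o+t[:,None]*d
def down(yaw):
    # tool x down; jaw axis z at angle yaw in the world xy plane
    x=np.array([0,0,-1.]); z=np.array([np.cos(yaw),np.sin(yaw),0]); y=np.cross(z,x)
    return R.from_matrix(np.c_[x,y,z])
E
python3 - <<'E'
from h import *
f,K,W=cam("top"); f2,K2,W2=cam("scene")
Z=dict(jig=.027,scrap_tray=.005,scraper=.03,bench_block=.016,jar_1=.086,wax_pot=.04,flux_pot=.046,third_hand_2=0.0,offcut=.02,thumb_corner=.07,hearth_tin_2=.22)
for t,z in Z.items():
    for d in finder.regions_of("top",t)[:2]:
        m=d["region"].astype(np.uint8); b=d["bbox"]
        ys,xs=np.nonzero(m)
        rr=cv2.minAreaRect(np.c_[xs,ys].astype(np.float32))
        box=cv2.boxPoints(rr)
        print(t,round(d["confidence"],2),np.round(b),"cen",back([xs.mean(),ys.mean()],z,K,W)[0].round(3),"corners",back(box,z,K,W)[:,:2].round(3).tolist())
s=telemetry.sense(); print(R.from_rotvec(s["eef_rot"]).as_matrix().round(2), s["clock"])
E
```

```text
jig 0.58 [376. 212. 444. 294.] cen [ 0.575 -0.3    0.027] corners [[0.637, -0.199], [0.669, -0.338], [0.491, -0.375], [0.46, -0.238]]
scrap_tray 0.73 [379. 175. 427. 219.] cen [ 0.714 -0.289  0.005] corners [[0.757, -0.227], [0.78, -0.329], [0.672, -0.351], [0.649, -0.251]]
scraper 0.59 [194. 297. 242. 309.] cen [0.451 0.182 0.03 ] corners [[0.449, 0.24], [0.475, 0.123], [0.455, 0.119], [0.429, 0.235]]
bench_block 0.66 [201. 289. 231. 322.] cen [0.443 0.188 0.016] corners [[0.47, 0.229], [0.485, 0.161], [0.419, 0.146], [0.405, 0.214]]
jar_1 0.75 [373. 264. 404. 290.] cen [ 0.507 -0.231  0.086] corners [[0.54, -0.193], [0.538, -0.266], [0.475, -0.264], [0.476, -0.192]]
wax_pot 0.6 [443. 225. 465. 249.] cen [ 0.601 -0.396  0.04 ] corners [[0.629, -0.367], [0.628, -0.429], [0.571, -0.426], [0.572, -0.365]]
wax_pot 0.47 [371. 262. 404. 290.] cen [ 0.508 -0.236  0.04 ] corners [[0.541, -0.2], [0.54, -0.276], [0.474, -0.274], [0.475, -0.198]]
flux_pot 0.55 [254. 294. 276. 316.] cen [0.442 0.061 0.046] corners [[0.453, 0.093], [0.475, 0.049], [0.431, 0.027], [0.41, 0.072]]
offcut 0.61 [412. 242. 425. 267.] cen [ 0.56  -0.319  0.02 ] corners [[0.588, -0.301], [0.593, -0.321], [0.533, -0.336], [0.528, -0.317]]
thumb_corner 0.72 [372. 212. 443. 293.] cen [ 0.572 -0.294  0.07 ] corners [[0.631, -0.196], [0.662, -0.33], [0.491, -0.366], [0.461, -0.234]]
thumb_corner 0.49 [392. 227. 397. 243.] cen [ 0.609 -0.253  0.07 ] corners [[0.62, -0.244], [0.621, -0.257], [0.594, -0.259], [0.593, -0.247]]
hearth_tin_2 0.96 [182. 131. 300. 185.] cen [0.763 0.087 0.22 ] corners [[0.816, 0.219], [0.822, -0.036], [0.707, -0.04], [0.701, 0.213]]
hearth_tin_2 0.2 [440. 224. 466. 250.] cen [ 0.585 -0.352  0.22 ] corners [[0.61, -0.327], [0.609, -0.38], [0.56, -0.377], [0.561, -0.325]]
[[-0.   -0.9   0.43]
 [-0.    0.43  0.9 ]
 [-1.    0.   -0.  ]] 0.8
```

```bash
python3 - <<'E'
import cv2
a=cv2.imread("pics/top0.png"); 
cv2.imwrite("pics/topc.png",cv2.resize(a[160:310,350:490],None,fx=5,fy=4,interpolation=cv2.INTER_CUBIC))
cv2.imwrite("pics/topd.png",cv2.resize(a[250:330,160:290],None,fx=6,fy=6,interpolation=cv2.INTER_CUBIC))
E
python3 - <<'E'
from h import *
c=np.array([.574,-.307]);a=.205
Rj=np.array([[np.cos(a),-np.sin(a)],[np.sin(a),np.cos(a)]])
p=c+Rj@[.02,.02]
env.goto([p[0],p[1],.30],down(a).as_rotvec())
env.line_to([p[0],p[1],.20],velocity=.15)
f,K,W=cam("wrist","w1.png")
np.savez("pics/w1.npz",K=K,W=W)
for t in ["jig","thumb_corner","offcut","jar_1","wax_pot","scrap_tray"]:
    for d in finder.boxes_of("wrist",t)[:2]: print(t,d["confidence"],np.round(d["bbox"]))
s=telemetry.sense();print(s["clock"],s["joint_pos"].round(2))
E
```

```text
jig 0.69 [202. 140. 394. 282.]
jig 0.2 [328. 154. 369. 242.]
thumb_corner 0.98 [326. 188. 369. 235.]
offcut 0.82 [256. 235. 316. 252.]
jar_1 0.76 [184. 104. 284. 195.]
wax_pot 0.92 [283. 289. 341. 357.]
wax_pot 0.46 [328. 158. 368. 241.]
scrap_tray 0.96 [381. 195. 496. 289.]
5.1417 [-0.54  0.56  1.31  0.    1.27 -0.74]
```

View pics/w1.png

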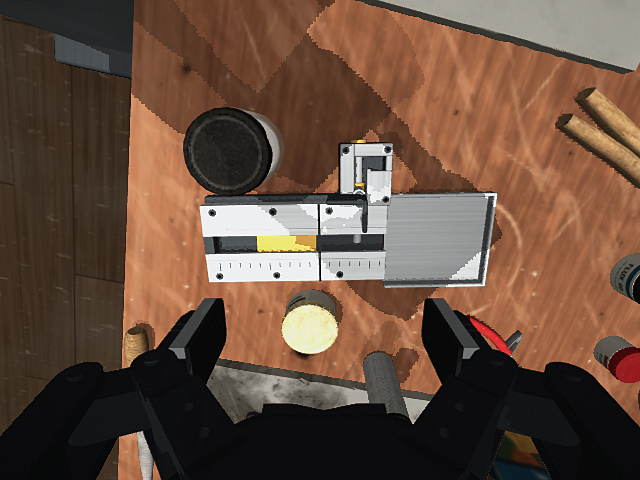

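View pics/topc.png

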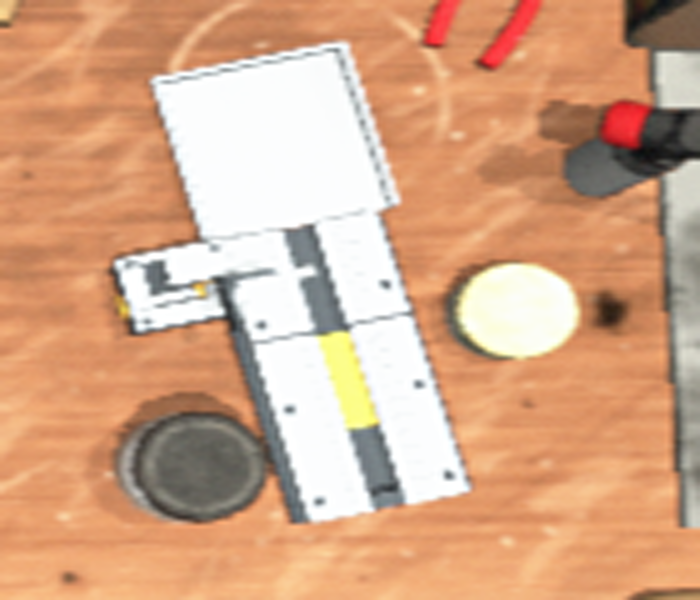

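View pics/topd.png

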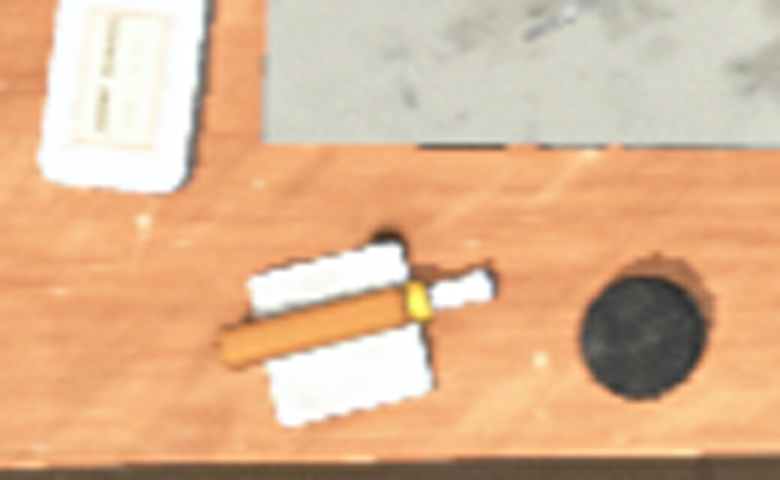

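```bash
python3 - <<'E'
from h import *
a=cv2.imread("pics/w1.png"); 
cv2.imwrite("pics/w1c.png",cv2.resize(a[130:295,190:400],None,fx=3.6,fy=3.6,interpolation=cv2.INTER_CUBIC))
d=np.load("pics/w1.npz");K,W=d["K"],d["W"]
for a_ in [(208,282),(385,281)]: print(back(a_,.027,K,W))
E
```

```text
[[ 0.48887224 -0.37768888  0.027     ]]
[[ 0.66575384 -0.33983162  0.027     ]]
```

View pics/w1c.png

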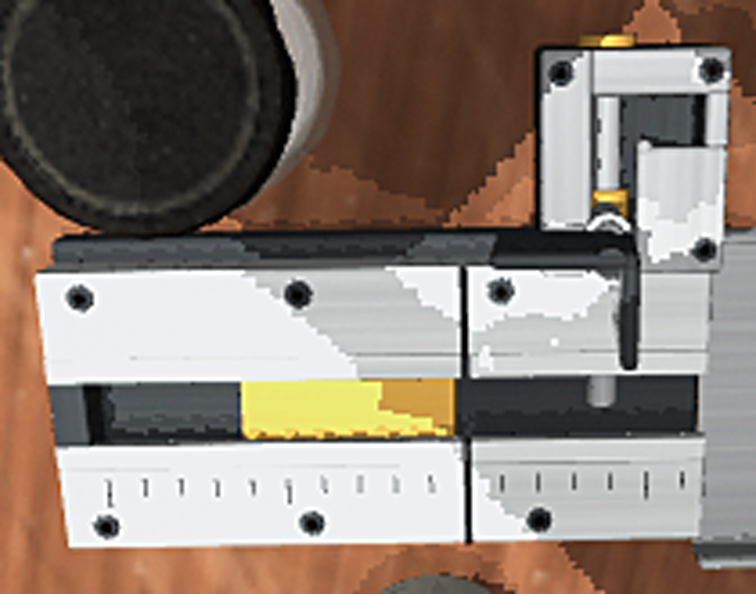

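```bash
cat >> h.py <<'E'
def jw(P,pose):
    P=np.atleast_2d(np.array(P,float)); x,y,a=pose
    return np.c_[P[:,:2]@np.array([[np.cos(a),np.sin(a)],[-np.sin(a),np.cos(a)]])+[x,y],P[:,2]]
def draw(img,P,K,W,col,cl=True,off=(0,0),s=1):
    q=(proj(P,K,W)-off)*s
    cv2.polylines(img,[np.round(q).astype(np.int32)],cl,col,1,cv2.LINE_AA)
E
python3 - <<'E'
from h import *
from scipy.optimize import least_squares
d=np.load("pics/w1.npz");K,W=d["K"],d["W"]
px=lambda U,V:(190+U/3.6-0.36,130+V/3.6-.36)
obs=[px(70,546),px(700,538)]; X=[(-.09,-.046,.027),(.09,-.046,.027)]
# y-only lip lines, handled as v residual
lip=[((110,443),(-.07,-.009,.027)),((440,438),(.02,-.009,.027)),((110,383),(-.07,.009,.027)),((440,378),(.02,.009,.027))]
def f(p):
    r=(proj(jw(X,p),K,W)-obs).ravel()
    q=proj(jw([l[1] for l in lip],p),K,W)[:,1]-[px(*l[0])[1] for l in lip]
    return np.r_[r,q]
s=least_squares(f,[.574,-.307,.205]);print(s.x,s.fun.round(2))
p=s.x; np.save("jig.npy",p)
a=cv2.imread("pics/w1.png");o=(190,130);S=3.6
b=cv2.resize(a[130:295,190:400],None,fx=S,fy=S,interpolation=cv2.INTER_CUBIC)
D=lambda P,c:draw(b,jw(P,p),K,W,c,True,o,S)
D([(-.09,-.046,.027),(.09,-.046,.027),(.09,.046,.027),(-.09,.046,.027)],(0,0,255))
D([(-.08,-.009,.027),(.09,-.009,.027),(.09,.009,.027),(-.08,.009,.027)],(0,255,0))
D([(.044,.04,.041),(.09,.04,.041),(.09,.095,.041),(.044,.095,.041)],(255,0,0))
D([(.064,.05,.084),(.064,.027,.084),(.064,.027,.054),(.064,.05,.054)],(255,0,255))
D([(.064,.05,.084),(.039,.05,.084),(.039,.05,.054),(.064,.05,.054)],(255,255,0))
cv2.imwrite("pics/w1o.png",b)
E
```

```text
[ 0.56738615 -0.31680065  0.22833215] [-0.29  4.67  0.29  3.09 -1.1  -1.73 -1.78 -2.47]
```

View pics/w1o.png

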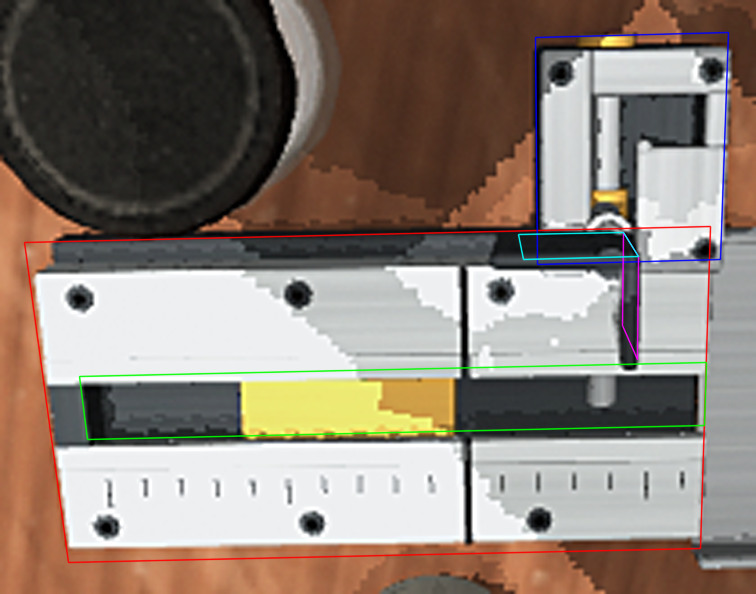

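```bash
python3 - <<'E'
from h import *
from scipy.optimize import least_squares
d=np.load("pics/w1.npz");K,W=d["K"],d["W"]
px=lambda U,V:(190+U/3.6-0.36,130+V/3.6-.36)
V=[((110,443),(-.07,-.009,.027)),((440,438),(.02,-.009,.027)),((110,384),(-.07,.009,.027)),((440,378),(.02,.009,.027)),((690,270),(.085,.04,.041)),((640,45),(.07,.095,.041))]
U=[((64,495),(-.09,-.03,.027)),((41,305),(-.09,.03,.027)),((537,150),(.044,.07,.041)),((728,150),(.09,.07,.041)),((699,500),(.09,-.03,.027))]
def f(p):
    q=proj(jw([l[1] for l in V],p),K,W)[:,1]-[px(*l[0])[1] for l in V]
    r=proj(jw([l[1] for l in U],p),K,W)[:,0]-[px(*l[0])[0] for l in U]
    return np.r_[q,r]
s=least_squares(f,[.574,-.307,.205],loss="soft_l1",x_scale=.01);print(s.x,s.fun.round(2))
p=s.x; np.save("jig.npy",p)
a=cv2.imread("pics/w1.png");o=(190,130);S=3.6
b=cv2.resize(a[130:295,190:400],None,fx=S,fy=S,interpolation=cv2.INTER_CUBIC)
D=lambda P,c:draw(b,jw(P,p),K,W,c,True,o,S)
D([(-.09,-.046,.027),(.09,-.046,.027),(.09,.046,.027),(-.09,.046,.027)],(0,0,255))
D([(-.08,-.009,.027),(.09,-.009,.027),(.09,.009,.027),(-.08,.009,.027)],(0,255,0))
D([(.044,.04,.041),(.09,.04,.041),(.09,.095,.041),(.044,.095,.041)],(255,0,0))
D([(.064,.05,.084),(.064,.027,.084),(.064,.027,.054),(.064,.05,.054)],(255,0,255))
D([(.064,.05,.084),(.039,.05,.084),(.039,.05,.054),(.064,.05,.054)],(255,255,0))
cv2.imwrite("pics/w1o2.png",b)
q=back([px(241,410),px(455,408)],.02,K,W)
a=p[2]; print(((q[:,:2]-p[:2])@np.array([[np.cos(a),-np.sin(a)],[np.sin(a),np.cos(a)]])).round(4))
E
```

```text
[ 0.56808277 -0.31870184  0.22454809] [ 0.54  0.25 -0.36 -0.43  0.06  0.1  -0.25 -1.51  0.7  -0.25  1.11]
[[-0.039  -0.0018]
 [ 0.0209 -0.0024]]
```

View pics/w1o2.png

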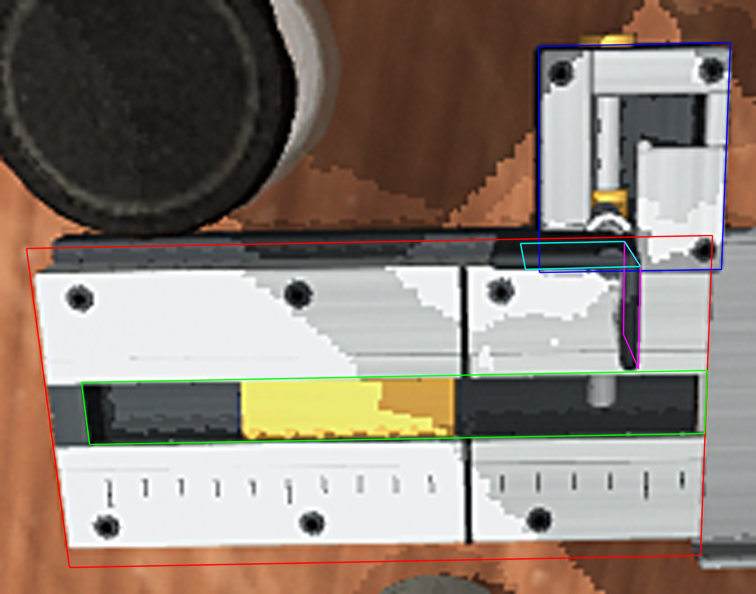

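```bash
cat >> h.py <<'E'
def J(): return np.load("jig.npy")
def jpos():
    s=telemetry.sense(); p=J(); M=np.array([[np.cos(p[2]),-np.sin(p[2])],[np.sin(p[2]),np.cos(p[2])]])
    t=s["tcp_pos"]; f=s["wrist_force"]
    return np.r_[(t[:2]-p[:2])@M,t[2]]*1e3, np.r_[f[:2]@M,f[2]], s
def jline(x,y,z,v=.1,rot=None):
    env.line_to(jw([(x/1e3,y/1e3,z/1e3)],J())[0],velocity=v,rotation=rot)
E
python3 - <<'E'
from h import *
a=J()[2]
grip(0.0)
jline(46,31,120,.2,down(a).as_rotvec())
jline(46,31,60,.12)
P,F,s=jpos(); print(P.round(1),F.round(2),s["clock"],s["gripper_width"]); F0=F
cam("wrist","w2.png")
for y in range(34,50,2):
    jline(46,y,60,.03); P,F,s=jpos(); print(P.round(1),(F-F0).round(2),s["clock"])
    if F[1]-F0[1]<-3: break
E
```

```text
[46.4 30.6 60.9] [ 0.07 -0.05  0.72] 7.1167 5.00840271249522e-05
[46.2 34.1 60.6] [ 0.11  0.6  -0.68] 7.4167
[46.  36.1 60.1] [ 0.2  -0.15 -1.04] 7.6667
[46.  38.1 60. ] [ 0.04  1.34 -1.06] 7.9167
[46.1 39.7 60.1] [-0.28 -3.57 -2.23] 8.1667
```

View pics/w2.png

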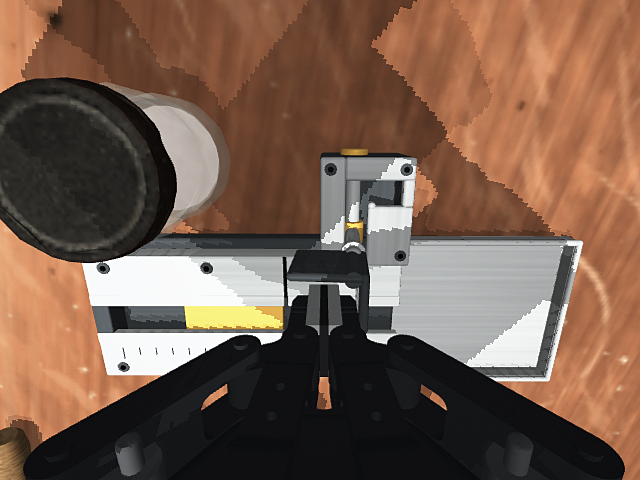

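```bash
python3 - <<'E'
from h import *
F0=np.array([.1,.3,0])
for y in [50,58,63,65,66]:
    jline(46,y,60,.05); P,F,s=jpos(); print(P.round(1),(F-F0).round(2),round(s["clock"],2))
    if F[1]-F0[1]<-16: break
f,K,W=cam("wrist","w3.png")
E
```

```text
[46.3 49.5 60.2] [ 0.01 -6.86 -2.42] 8.52
[46.3 57.3 60.2] [ 1.73 -8.57 -3.19] 8.82
[46.4 62.  60.2] [ 0.11 -9.9  -3.93] 9.07
[46.4 63.8 60.2] [  0.26 -10.01  -3.37] 9.32
[46.4 64.8 60.2] [  0.45 -10.54  -3.38] 9.57
```

View pics/w3.png

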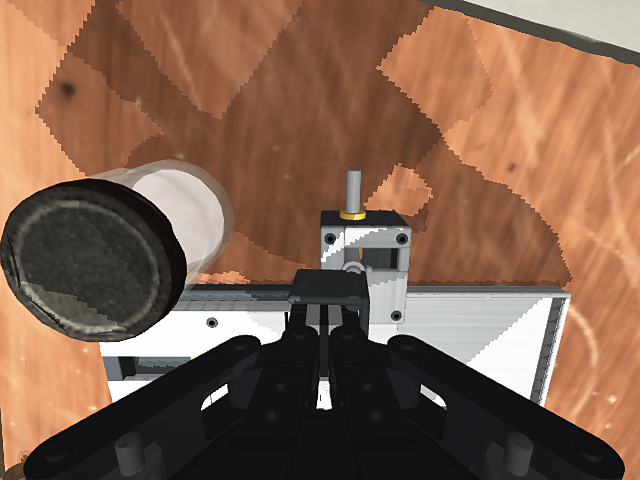

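```bash
python3 - <<'E'
from h import *
F0=np.array([.1,.3,0])
y=66
while y<72:
    y+=1; jline(46,y,60,.05); P,F,s=jpos(); print(P.round(1),(F-F0).round(2),round(s["clock"],2))
    if F[1]-F0[1]<-15: break
for x in [54,60,66,70,73,75,77,79]:
    jline(x,y,60,.06); P,F,s=jpos(); print(P.round(1),(F-F0).round(2),round(s["clock"],2))
    if F[0]-F0[0]<-8: break
f,K,W=cam("wrist","w4.png")
E
```

```text
[46.5 65.7 60.2] [ 0.81 -9.51 -2.78] 9.88
[46.4 66.7 60.2] [ 0.7  -9.92 -3.3 ] 10.12
[46.5 67.7 60.3] [ 0.43 -9.95 -2.6 ] 10.38
[46.6 68.2 60.3] [ -0.12 -13.77  -4.52] 10.62
[46.7 68.5 60.4] [  0.27 -18.5   -6.11] 10.88
[55.3 68.3 60.8] [  1.04 -17.22   0.08] 11.16
[61.3 68.3 60.9] [  1.49 -17.49   0.12] 11.41
[67.2 68.3 60.8] [  0.47 -18.05  -1.53] 11.66
[70.9 68.3 60.7] [ -0.31 -18.05  -2.27] 11.91
[73.6 68.3 60.5] [ -0.94 -19.45  -3.45] 12.16
[75.4 68.3 60.4] [ -0.87 -19.54  -4.52] 12.41
[77.2 68.3 60.2] [ -2.24 -19.71  -6.93] 12.66
[79.  68.4 60. ] [ -2.69 -20.54  -7.37] 12.91
```

View pics/w4.png

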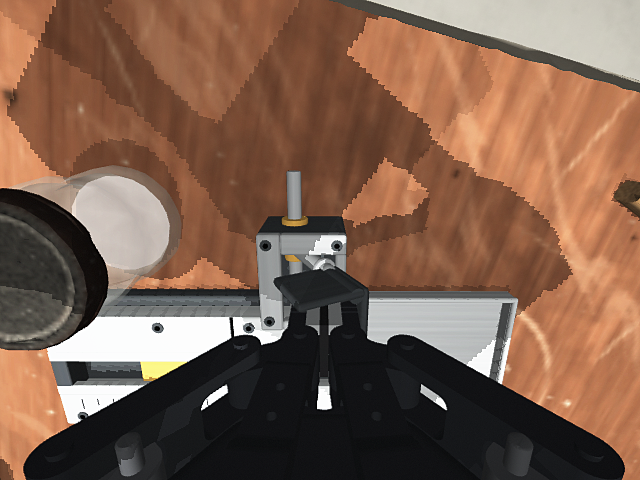

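```bash
python3 - <<'E'
from h import *
F0=np.array([.1,.3,0])
P,F,s=jpos(); y=71
for x in range(81,96,2):
    jline(x,y,60,.06); P,F,s=jpos(); print(P.round(1),(F-F0).round(2),round(s["clock"],2))
    if F[0]-F0[0]<-9: break
for y in [69,67,65.5,64,62]:
    jline(x,y,60,.06); P,F,s=jpos(); print(P.round(1),(F-F0).round(2),round(s["clock"],2))
f,K,W=cam("wrist","w5.png")
E
```

```text
[80.9 68.4 59.9] [ -3.59 -21.04  -8.78] 13.21
[82.7 68.4 59.8] [ -3.66 -20.45  -9.17] 13.46
[84.5 68.4 59.7] [ -4.56 -21.24  -9.45] 13.71
[86.4 68.4 59.6] [ -4.58 -20.41 -11.36] 13.96
[88.2 68.5 59.5] [ -4.66 -22.74 -11.76] 14.21
[90.1 68.5 59.4] [ -5.75 -21.71 -10.48] 14.46
[91.6 68.5 59.3] [ -8.98 -22.76 -11.29] 14.71
[92.9 68.6 59.1] [-12.88 -23.12 -11.03] 14.96
[93.  67.8 59.2] [-10.44 -13.42  -6.26] 15.21
[93.1 65.9 59.2] [-10.85 -15.05  -6.22] 15.46
[93.2 64.7 59.3] [-10.64 -12.11  -5.13] 15.71
[93.2 63.3 59.3] [-10.71 -11.3   -4.26] 15.96
[93.4 62.4 59.4] [-8.21 -1.98  0.71] 16.21
```

View pics/w5.png

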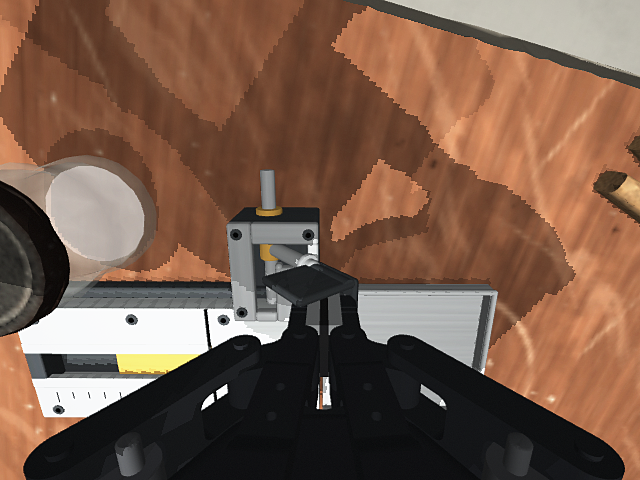

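```bash
python3 - <<'E'
from h import *
jline(94,58,60,.08); jline(84,54,60,.08)
jline(70,40,120,.2)
env.wait(.35)
P,F,s=jpos(); print(P.round(1),F.round(2),round(s["clock"],2))
f,K,W=cam("wrist","w6.png")
cam("top","t6.png")
E
python3 -c "
import cv2
a=cv2.imread('pics/t6.png');cv2.imwrite('pics/t6c.png',cv2.resize(a[160:310,350:490],None,fx=5,fy=4))"
```

```text
[ 69.9  40.3 119.4] [ 0.44 -0.63  0.5 ] 17.61
```

View pics/w6.png

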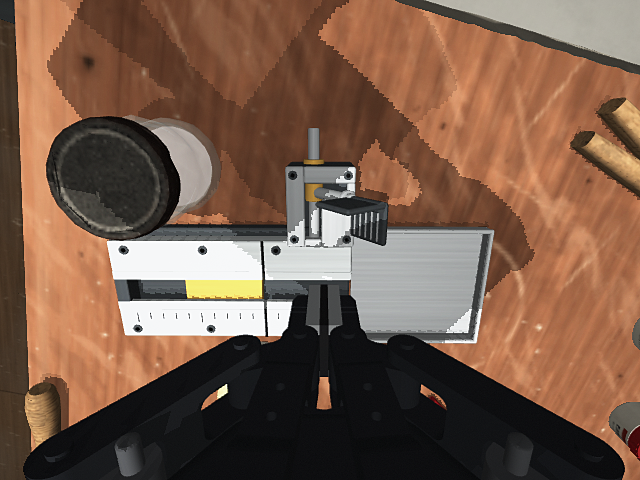

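```bash
python3 - <<'E'
from h import *
jline(60,20,300,.3)
env.goto([.44,.175,.28],down(.22).as_rotvec())
env.line_to([.44,.175,.15],velocity=.2)
grip(.085)
f,K,W=cam("wrist","w7.png")
for t in ["scraper","bench_block"]:
    for d in finder.boxes_of("wrist",t)[:2]: print(t,d["confidence"],np.round(d["bbox"]))
s=telemetry.sense();print(s["clock"],s["joint_pos"].round(2))
E
```

```text
scraper 0.73 [326. 160. 350. 291.]
bench_block 0.85 [288. 173. 371. 250.]
22.0 [0.25 0.39 1.81 0.   0.94 0.03]
```

View pics/w7.png

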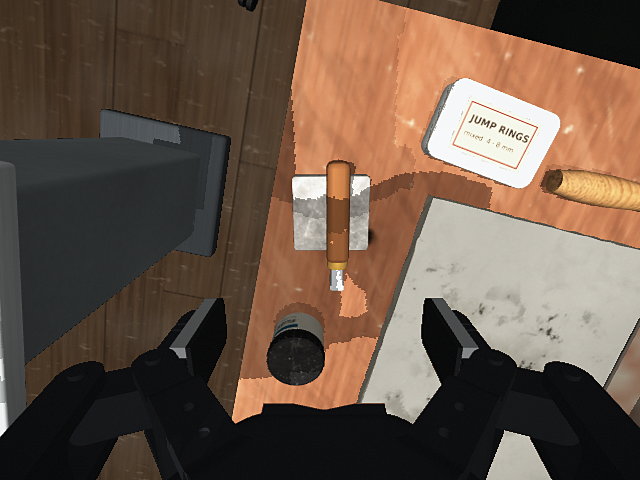

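```bash
python3 - <<'E'
from h import *
d=np.load("pics/w7.npz");K,W=d["K"],d["W"]
a=cv2.imread("pics/w7.png");o=(270,140);S=4.5
b=cv2.resize(a[140:270+40,270:270+130],None,fx=S,fy=S,interpolation=cv2.INTER_CUBIC)
cv2.imwrite("pics/w7c.png",b[:600])
E
```

```text
(no output)
```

View pics/w7c.png

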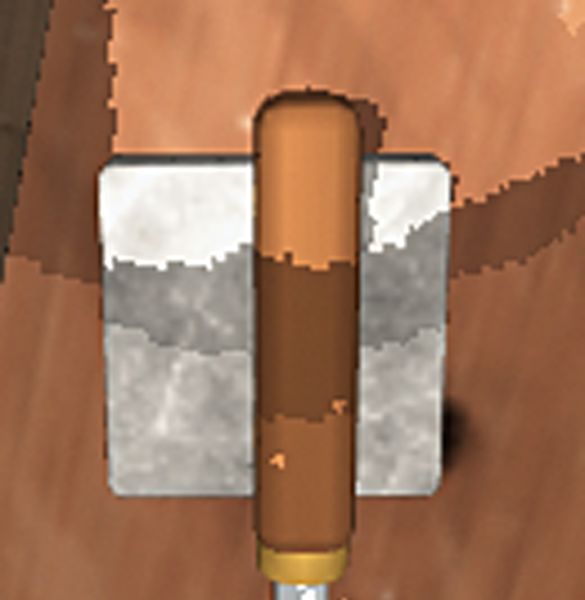

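```bash
python3 - <<'E'
from h import *
d=np.load("pics/w7.npz");K,W=d["K"],d["W"]
px=lambda U,V:(270+U/4.5-.39,140+V/4.5-.39)
bl=back([px(*q) for q in [(100,162),(450,164),(441,495),(110,495)]],.016,K,W)[:,:2]
print(bl.round(4),bl.mean(0),[np.linalg.norm(bl[i]-bl[i-1]).round(4) for i in range(4)],np.arctan2(*(bl[1]-bl[0])[::-1]))
h=back([px(308,92),px(305,548),px(255,320),px(357,320)],.032,K,W)[:,:2]
v=h[1]-h[0];print(h.round(4),h[:2].mean(0),np.linalg.norm(v),np.arctan2(v[1],v[0]),np.linalg.norm(h[3]-h[2]))
tip=back([(337,291)],.010,K,W);print(tip)
n=h[3]-h[2]; print(np.arctan2(n[1],n[0]))
print(telemetry.sense()["tcp_pos"])
E
```

```text
[[0.4057 0.2096]
 [0.4673 0.223 ]
 [0.4819 0.1615]
 [0.4197 0.1476]] [0.44366362 0.18542833] [np.float64(0.0635), np.float64(0.063), np.float64(0.0632), np.float64(0.0637)] 0.21443550361197605
[[0.4385 0.2308]
 [0.4568 0.1511]
 [0.4384 0.1908]
 [0.4559 0.1947]] [0.44766043 0.19098109] 0.08176904321634372 -1.3446738756135905 0.01785143600681616
[[0.46602095 0.11442567 0.01      ]]
0.2201086478906385
[0.4399992  0.17500888 0.14998269]
```

```bash
python3 - <<'E'
from h import *
rot=down(.224).as_rotvec()
env.line_to([.4476,.191,.08],velocity=.15,rotation=rot)
env.line_to([.4476,.191,.0205],velocity=.1)
s=telemetry.sense();print(s["clock"],s["wrist_force"].round(2),s["tcp_pos"].round(4))
grip(0.0)
s=telemetry.sense();print(s["clock"],s["wrist_force"].round(2),s["gripper_width"],s["tcp_pos"].round(4))
env.line_to([.4476,.191,.12],velocity=.15)
s=telemetry.sense();print(s["clock"],s["wrist_force"].round(2),s["gripper_width"],s["tcp_pos"].round(4),s["joint_pos"].round(2))
cam("wrist","w8.png"); cam("scene","s8.png")
E
```

```text
23.375 [-0.59  0.36 -0.12] [0.4479 0.1911 0.021 ]
24.025 [-1.05 -1.53  8.52] 0.017140329006646804 [0.4476 0.191  0.0208]
24.8417 [-0.6  -0.1  -1.16] 0.01653347285026436 [0.4472 0.1909 0.1194] [ 0.28  0.46  1.81 -0.    0.87  0.06]
```

View pics/w8.png

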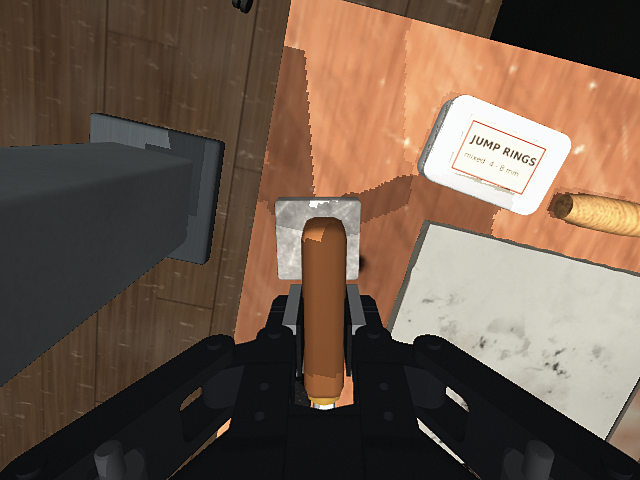

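```bash
python3 - <<'E'
from h import *
p=J()
M=lambda x,y,z: jw([(x,y,z)],p)[0]
for dy in (np.pi/2,-np.pi/2):
  for P in [(-.125,0,.3),(-.125,0,.05),(.03,0,.04)]:
    print(dy, P, M(*P).round(3), solver.inverse_kinematics(M(*P),down(p[2]+dy).as_rotvec()))
print(telemetry.sense()["clock"])
E
```

```text
1.5707963267948966 (-0.125, 0, 0.3) [ 0.446 -0.347  0.3  ] [-7.65996328e-01  3.47919534e-01  1.39596640e+00 -4.44089210e-16
  1.39770672e+00 -2.56134074e+00]
1.5707963267948966 (-0.125, 0, 0.05) [ 0.446 -0.347  0.05 ] [-7.65996328e-01  6.46811410e-01  1.67033277e+00 -4.44089210e-16
  8.24448476e-01 -2.56134074e+00]
1.5707963267948966 (0.03, 0, 0.04) [ 0.597 -0.312  0.04 ] [-5.69930447e-01  7.69422394e-01  1.38414059e+00 -4.44089210e-16
  9.88029669e-01 -2.36527486e+00]
-1.5707963267948966 (-0.125, 0, 0.3) [ 0.446 -0.347  0.3  ] [-7.65996328e-01  3.47919534e-01  1.39596640e+00 -4.44089210e-16
  1.39770672e+00  5.80251909e-01]
-1.5707963267948966 (-0.125, 0, 0.05) [ 0.446 -0.347  0.05 ] [-7.65996328e-01  6.46811410e-01  1.67033277e+00 -4.44089210e-16
  8.24448476e-01  5.80251909e-01]
-1.5707963267948966 (0.03, 0, 0.04) [ 0.597 -0.312  0.04 ] [-5.69930447e-01  7.69422394e-01  1.38414059e+00 -4.44089210e-16
  9.88029669e-01  7.76317790e-01]
24.9417
```

```bash
python3 - <<'E'
from h import *
p=J(); a=p[2]
env.line_to([.4476,.191,.28],velocity=.25)
env.goto(jw([(-.128,0,.28)],p)[0],down(a+np.pi/2).as_rotvec())
jline(-128,0,75,.2)
P,F,s=jpos();print(P.round(1),F.round(2),s["clock"],s["gripper_width"])
cam("top","t9.png"); f,K,W=cam("scene","s9.png"); cam("wrist","w9.png")
print(proj(jw([(-.06,0,.0552),(-.06,.006,.0552),(-.06,-.006,.0552),(-.06,0,.027),(-.08,0,.027),(-.08,.009,.027),(-.08,-.009,.027)],p),K,W).round(1))
a=cv2.imread("pics/s9.png");cv2.imwrite("pics/s9c.png",cv2.resize(a[260:400,260:460],None,fx=4,fy=4,interpolation=cv2.INTER_CUBIC))
a=cv2.imread("pics/t9.png");cv2.imwrite("pics/t9c.png",cv2.resize(a[190:310,360:480],None,fx=5,fy=5,interpolation=cv2.INTER_CUBIC))
E
```

```text
[-127.6   -0.5   75.9] [-0.88  1.18 -0.54] 29.2333 0.016930794703445964
[[345.7 336.3]
 [342.7 334.5]
 [348.8 338.2]
 [345.5 351.9]
 [336.1 358.4]
 [331.6 355.5]
 [340.7 361.3]]
```

View pics/s9c.png

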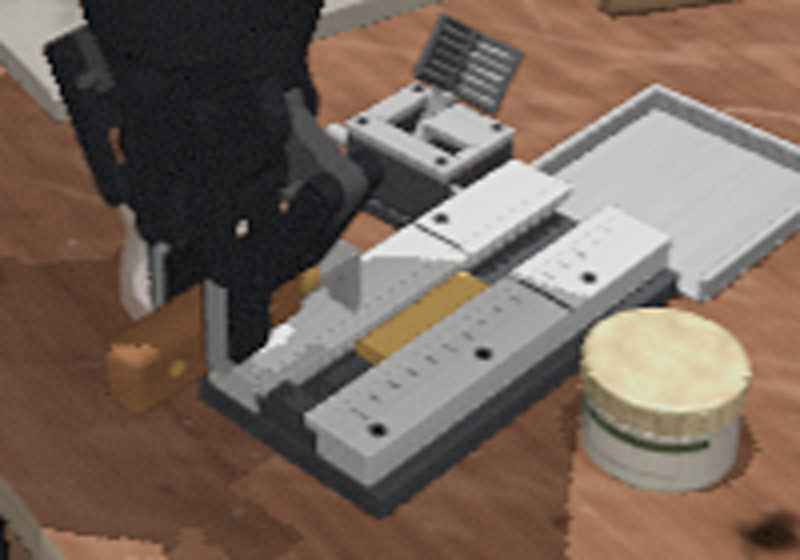

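View pics/t9c.png

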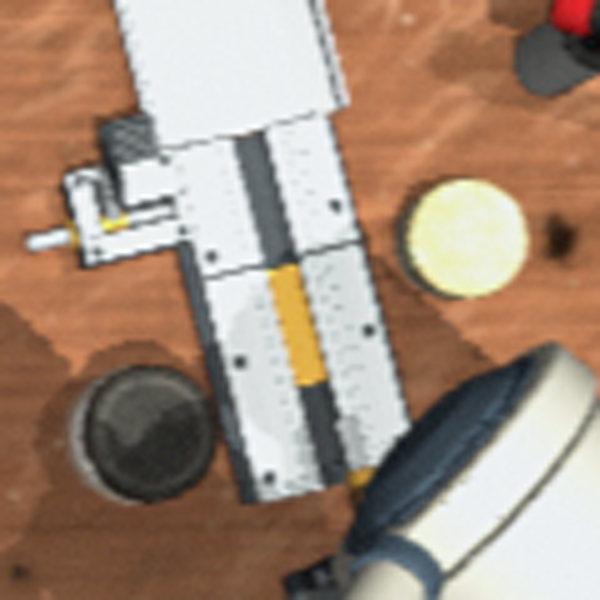

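View pics/w9.png

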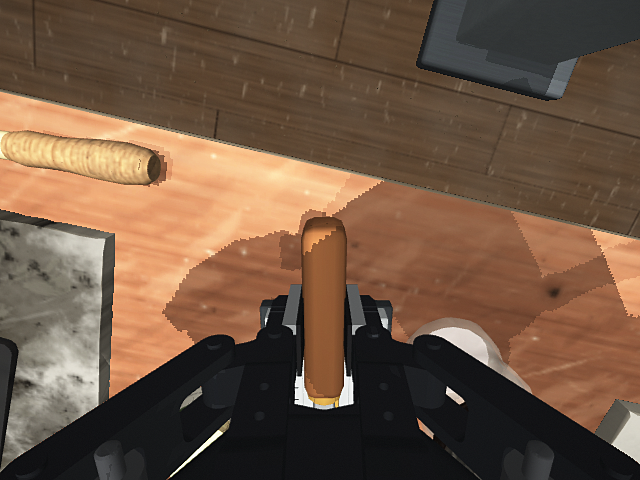

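```bash
python3 - <<'E'
from h import *
P,F0,s=jpos()
for z in (50,42,38,34.5):
    jline(-128,0,z,.08); P,F,s=jpos();print(P.round(1),(F-F0).round(2),round(s["clock"],2))
    if F[2]-F0[2]>6: break
f,K,W=cam("scene","s10.png")
a=f;cv2.imwrite("pics/s10c.png",cv2.resize(a[260:400,260:460],None,fx=4,fy=4,interpolation=cv2.INTER_CUBIC))
E
```

```text
[-1.281e+02  1.000e-01  4.980e+01] [ 0.21 -1.59 -0.02] 29.84
[-128.1    0.2   41.8] [-0.33 -0.36 -0.41] 30.09
[-1.28e+02  1.00e-01  3.79e+01] [-0.6   0.3  -0.57] 30.34
[-1.281e+02  1.000e-01  3.430e+01] [-0.66 -0.74 -0.58] 30.59
```

View pics/s10c.png

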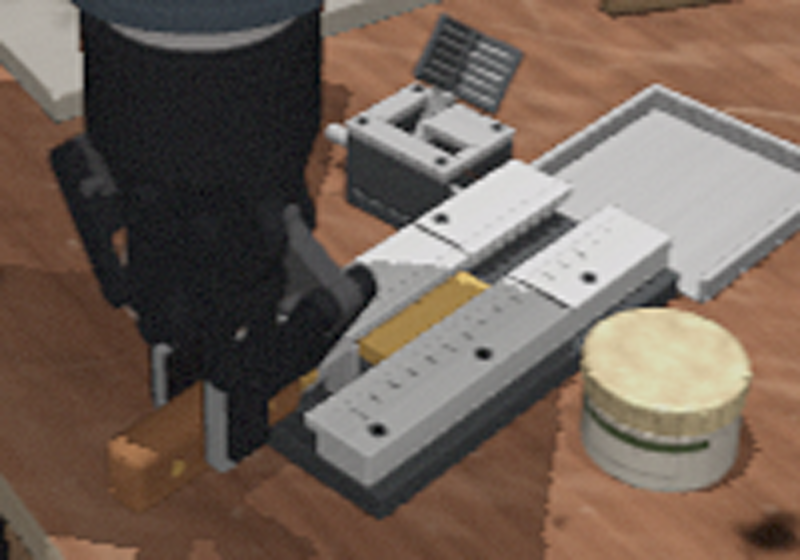

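```bash
python3 - <<'E'
from h import *
P,F0,s=jpos()
for x in (-112,-95,-75,-55,-35,-20,-5):
    jline(x,0,34.5,.07); P,F,s=jpos();print(P.round(1),(F-F0).round(2),round(s["clock"],2))
    if abs(F-F0)[0]>12 or abs(F-F0)[1]>12 or abs(F-F0)[2]>10: print("stop");break
f,K,W=cam("scene","s11.png")
a=f;cv2.imwrite("pics/s11c.png",cv2.resize(a[260:400,260:460],None,fx=4,fy=4,interpolation=cv2.INTER_CUBIC))
E
```

```text
[-111.4    0.    34.5] [ 0.59 -0.08 -0.18] 31.02
[-94.5   0.   34.4] [ 0.04 -0.44 -0.33] 31.41
[-74.6   0.1  34.4] [ 0.88 -0.51 -0.65] 31.84
[-54.6   0.1  34.4] [-0.54 -0.71 -0.46] 32.27
[-34.6   0.1  34.4] [ 0.51 -0.63 -0.35] 32.71
[-19.5   0.   34.5] [ 0.28 -0.92 -0.17] 33.08
[-4.5  0.  34.4] [ 0.45 -0.15  0.09] 33.44
```

View pics/s11c.png

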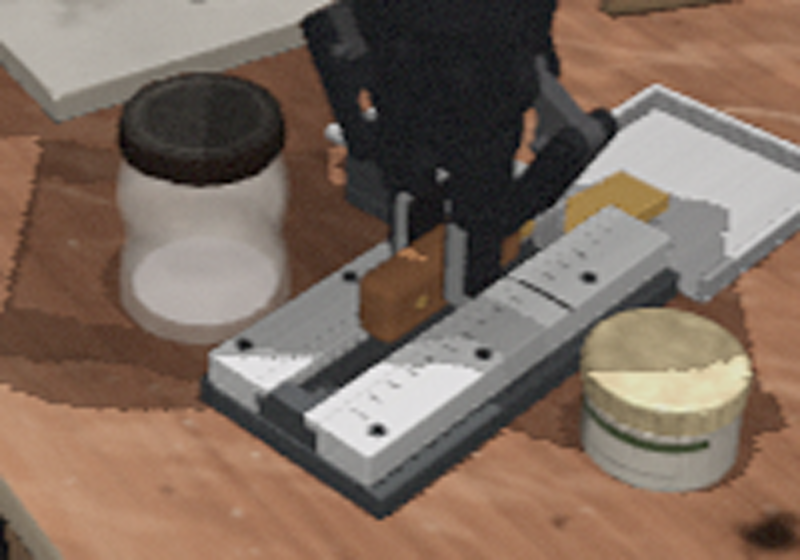

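```bash
python3 - <<'E'
from h import *
P,F0,s=jpos()
for x in (8,18,25,30):
    jline(x,0,34.5,.06); P,F,s=jpos();print(P.round(1),(F-F0).round(2),round(s["clock"],2))
    if abs(F-F0).max()>12: print("stop");break
env.wait(.2)
f,K,W=cam("scene","s12.png")
a=f;cv2.imwrite("pics/s12c.png",cv2.resize(a[260:400,260:500],None,fx=3.3,fy=3.3,interpolation=cv2.INTER_CUBIC))
f,K,W=cam("top","t12.png");cv2.imwrite("pics/t12c.png",cv2.resize(f[160:310,360:480],None,fx=4,fy=4,interpolation=cv2.INTER_CUBIC))
E
```

```text
[ 8.4  0.  34.4] [ 0.59 -0.4  -0.57] 33.86
[18.5 -0.  34.5] [ 0.49 -0.68  0.86] 34.17
[25.4 -0.  34.5] [-0.37 -0.5  -0.13] 34.44
[30.3 -0.  34.5] [ 0.27 -0.59 -0.58] 34.69
```

View pics/s12c.png

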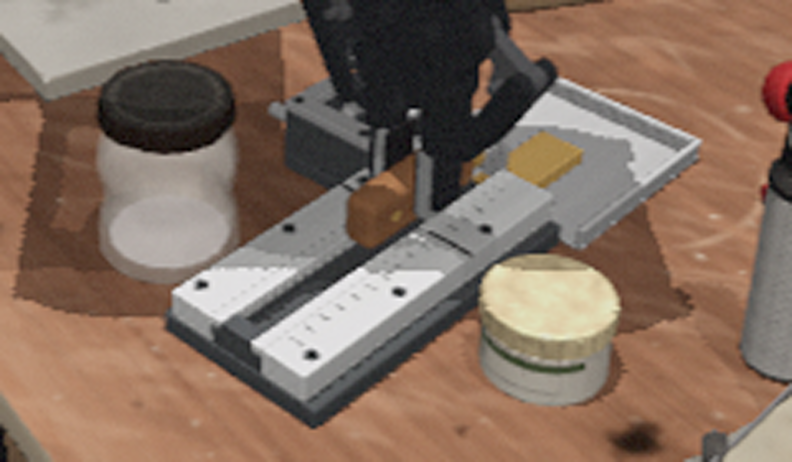

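View pics/t12c.png

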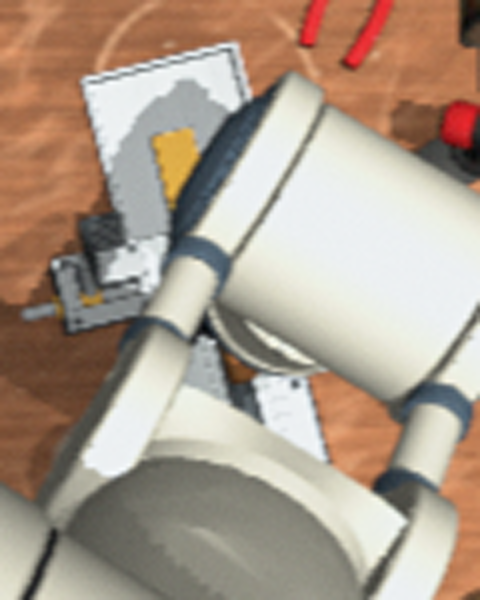

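```bash
python3 - <<'E'
from h import *
jline(30,0,100,.15)
jline(-60,0,280,.3)
f,K,W=cam("scene","s13.png")
q=finder.regions_of("scene","offcut")
print([(d["confidence"],np.round(d["bbox"])) for d in q])
p=J()
b=cv2.resize(f[260:400,320:520],None,fx=4,fy=4,interpolation=cv2.INTER_CUBIC)
cv2.imwrite("pics/s13c.png",b)
f,K,W=cam("top","t13.png");cv2.imwrite("pics/t13c.png",cv2.resize(f[160:310,360:480],None,fx=4,fy=4,interpolation=cv2.INTER_CUBIC))
for d in finder.regions_of("top","offcut")[:1]:
    ys,xs=np.nonzero(d["region"]); box=cv2.boxPoints(cv2.minAreaRect(np.c_[xs,ys].astype(np.float32)))
    w=back(box,.0096,K,W)[:,:2]; a=p[2]
    print(d["confidence"],((w-p[:2])@np.array([[np.cos(a),-np.sin(a)],[np.sin(a),np.cos(a)]])).round(3))
print(telemetry.sense()["clock"])
E
```

```text
[(0.58, array([403., 302., 435., 319.]))]
0.54 [[ 0.156  0.015]
 [ 0.156 -0.012]
 [ 0.096 -0.011]
 [ 0.096  0.016]]
36.5917
```

View pics/s13c.png

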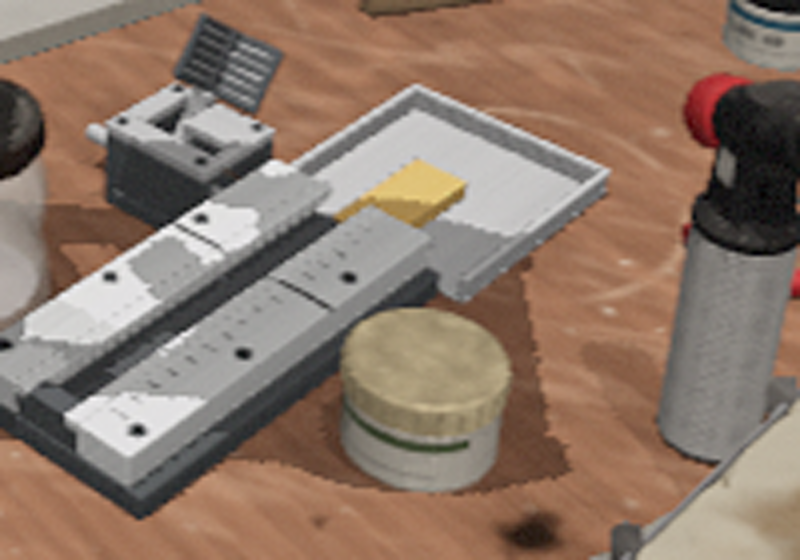

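View pics/t13c.png

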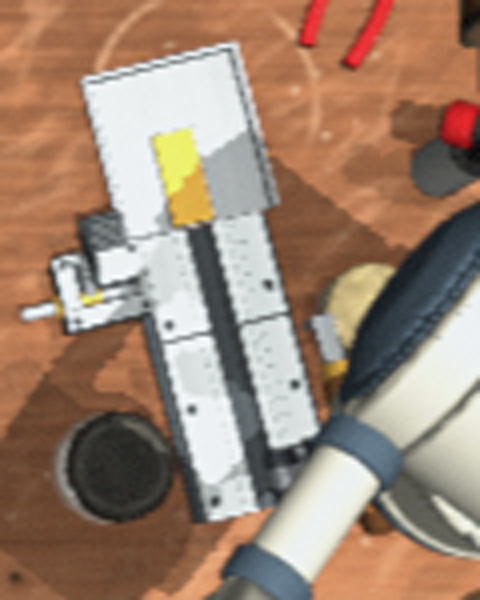

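```bash
python3 - <<'E'
from h import *
d=np.load("pics/s12.npz") if False else None
K=np.array([[518.2815893631499,0,314.9726239424534],[0,518.2815893631499,239.6565272801269],[0,0,1]])
W=np.array([[0.8506,-0.5256,-0.0154,-0.563],[-0.252,-0.3819,-0.8892,0.1894],[0.4615,0.7602,-0.4573,0.786],[0,0,0,1]])
p=J();f=cv2.imread("pics/s13.png");o=(320,260);S=6
b=cv2.resize(f[270:350,370:480],None,fx=S,fy=S,interpolation=cv2.INTER_CUBIC);o=(370,270)
D=lambda P,c:draw(b,jw(P,p),K,W,c,True,o,S)
B=[(.098,-.013),(.158,-.013),(.158,.013),(.098,.013)]
D([(x,y+.002,.0096) for x,y in B],(255,0,0)); D([(x,y+.002,.0016) for x,y in B],(0,0,255))
D([(-.08,-.009,.027),(.09,-.009,.027),(.09,.009,.027),(-.08,.009,.027)],(0,255,0))
cv2.imwrite("pics/s13o.png",b)
E
```

```text
(no output)
```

View pics/s13o.png

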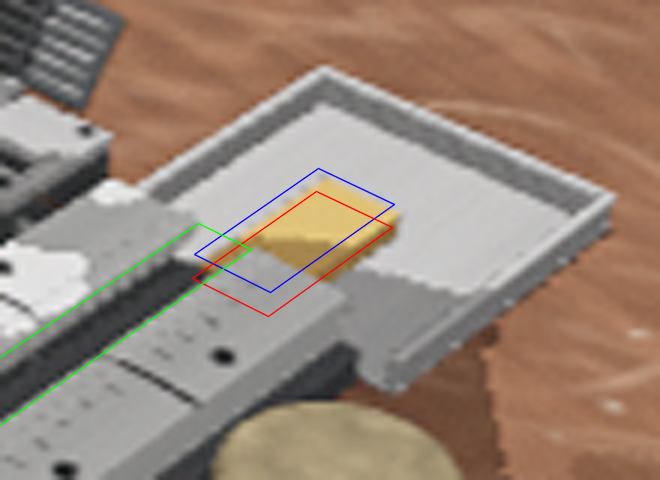

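```bash
python3 - <<'E'
from h import *
env.goto([.4476,.191,.28],down(.224).as_rotvec())
env.line_to([.4476,.191,.06],velocity=.2)
env.line_to([.4476,.191,.0212],velocity=.05)
s=telemetry.sense();print(s["clock"],s["wrist_force"].round(2),s["tcp_pos"].round(4),s["gripper_width"])
cam("scene","s14.png")
grip(.05)
env.line_to([.4476,.191,.1],velocity=.12)
env.line_to([.44,.175,.2],velocity=.2)
f,K,W=cam("wrist","w14.png"); f,K,W=cam("scene","s15.png")
cv2.imwrite("pics/s15c.png",cv2.resize(f[200:420,150:480],None,fx=2.4,fy=2.4))
s=telemetry.sense();print(s["clock"],s["wrist_force"].round(2),s["tcp_pos"].round(4),s["gripper_width"])
E
```

```text
41.0167 [-1.06  0.46 -1.45] [0.4476 0.191  0.021 ] 0.016413682899749073
43.05 [-0.46 -0.13 -0.1 ] [0.4393 0.1749 0.1985] 0.049886467825219195
```

View pics/w14.png

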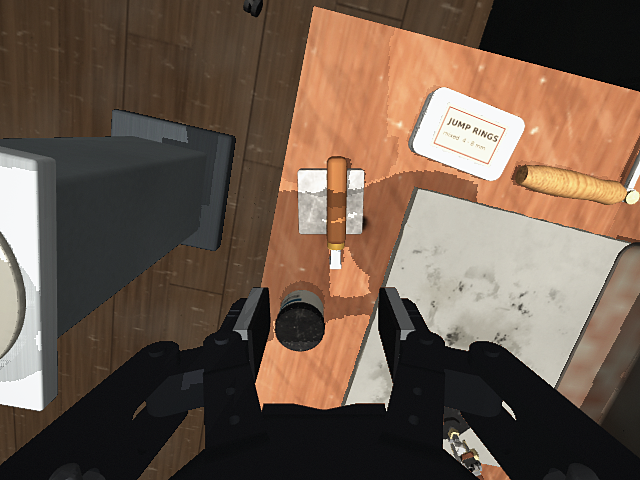

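View pics/s15c.png

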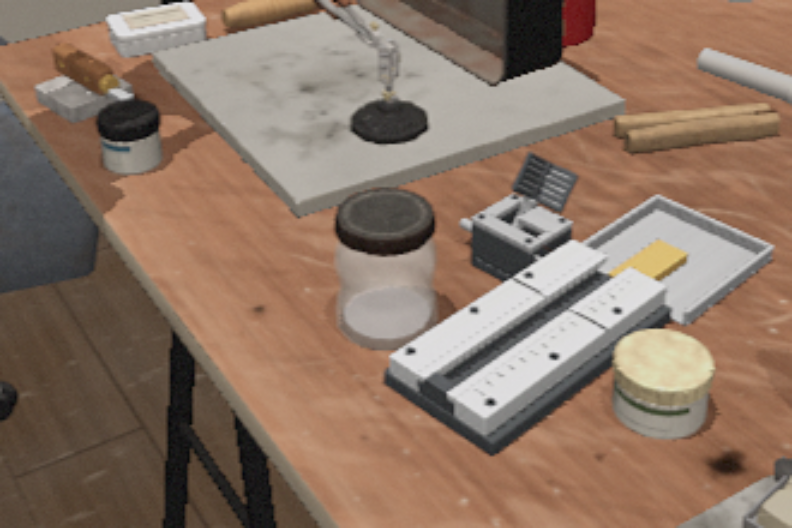

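The scraper lies across the block as it did at the start. The offcut is in the tray, the stop is still parked, and the jar and pots look unmoved. I'm handing the job in.

```bash
python3 - <<'E'
from h import *
print(close_job())
E
```

```text
the job is handed in; nothing more can be done
None
```

The job is done and handed in at about 43 s of the 72 s allowed; no verdict was reported.

- **Stop:** I pushed the thumb piece back to its end stop, swung it into the notch and eased off. The contact force vanished with the bolt about 23 mm back. Later pictures show the handle still leaning and the slot clear.
- **Offcut:** With the scraper's tongue I drove it out of the open end, with forces staying under about 2 N. In the top view it sits at jig x 96–156 mm, about 6 mm clear of the jig's end and well inside the rims. An overlay on the scene picture shows its top at the height of a piece lying flat, within about 2 mm.
- **Scraper:** I put it back at the pose it was taken from, level across the block and about 7 mm from the block's middle. The fingers are open and clear at a height of 0.2 m.
- **Jar and pots:** They look unmoved in the last scene picture. I compared them only by eye and did not measure them again.

One fit disagreed: my first one to the jig used the wrong edge of its top plate. I refitted to the slot lips and the stop housing, and the overlay then agreed within about 1.5 mm before any contact. No later check failed.

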